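# Let the test-kit lid down gently

## Task

The lid of the pressure-test kit case stands open, leaning back. Tip it forward over its balance point from behind with a fingertip, catch it on the finger as it comes down, and lower it all the way shut so that it does not drop onto the case; then come clear. Do not grip the lid or force it, and leave everything else on the bench where it lies.

Things in the scene. Friction and masses are not known exactly. Their poses are not given: they have to be found in the camera images.
- case: the grey sheet-metal test-kit case, fixed to the bench: 130 deep (x), 230 wide (y), 80 high to its rim; inside, foam, a gauge and adapters up to 70 high. Origin: centre of its underside; x points from its front (towards the robot; two flat latches 98 left and right of the middle) to its hinge side, y left, z up. Nothing stands directly before or behind it
- lid (a joint): lid angle, rad: 0 = shut on the rim, 1.57 = upright, 1.75 = leaning back on its stop, where it starts; pushed forward and let go above about 1.43 (balance) it falls back. Below that it falls towards the robot, slowed by a viscous hinge damper: 3 to 4.5 s from 1.3 to shut, landing at 0.55 to 0.8 rad/s if nobody holds it. No spring, little friction; 1 to 2 N behind the lip tips it, 2 to 3 N under the lip carries it
- lid_hinge (a point): middle of the hinge line, on the rim of the case's far side, 80 above the bench; fixed. The hinge line runs along the case's y
- lid_lip (a point): middle of the lower front edge of the lid's finger lip, 156 from the hinge line; moves with the lid. Shut, it is 80 above the bench and 26 in front of the case's front wall, nothing below it but the bench. Upright, it is straight above the hinge line
- lid_shell: the lid's outside: a grey metal pan 130 long from the hinge, 230 wide, 14 deep (its top 14 above the hinge line when shut), and at the middle of its front edge a flat finger lip 150 wide, sticking out 26, lying 0 to 6 above the hinge line when shut (the shell is its upper 3). Whole lid 0.4 to 0.6 kg. Origin on the hinge line; axes as the case's when shut; the pan lies along its -x
- lid_liner: the lid's inside: a black foam pad in the pan and a 3 mm rubber strip under the finger lip. Origin and axes as the shell
- check_valve: bronze check-valve body, two hexagons on a barrel, 80 long, 42 high, lying down; origin on its underside; a bystander
- coupler_cap: orange plastic coupler cap, 38 across, 26 high, with a small tab; origin on its underside; a bystander
- tee: grey cast-iron tee fitting, 80 long, 40 high, lying flat; origin on its underside; a bystander
- swivel_nut: polished steel swivel nut, 48 over the corners, 27 high; origin on its underside; a bystander
- nipple: steel hex nipple standing on end, 36 across, 54 high; origin on its underside; a bystander
- oil: white oil bottle, 54 across, 130 high; origin on its underside; a bystander
- spanner: steel spanner, 190 long, lying flat; origin on its underside; a bystander

How it is judged:
On the way, in this order (a step that is already met when the one before it is completed fails the run):
1. the lid has been tipped forward past its balance point (value of joint lid below 1.3 rad).
2. the lid has been caught: it rests on the fingers while its lip is still some 15 mm or more from shut, falling no longer (value of joint lid between 0.1 and 1.15 rad and velocity of joint lid above -0.4 rad/s and (contact force between the fingers and lid_shell above 0.3 N or contact force between the fingers and lid_liner above 0.3 N)), for 0.2 s.
At the end, for the whole second after the job is handed in: The lid is shut (within 0.02 rad, 3 mm at the lip) and at rest, the robot clear of it, and every bystander is within 20 mm of where it lay (value of joint lid below 0.02 rad and velocity of joint lid between -0.05 and 0.05 rad/s and distance of each of check_valve, coupler_cap, tee, swivel_nut, nipple, oil, spanner from where it was at the start of the episode below 0.02 m); the robot touches nothing.
It fails at once if the lid drops: it closes faster than 0.4 rad/s (60 mm/s at the lip) while the lip is between 40 mm and 5 mm from shut (the last 5 mm are forgiven) (value of joint lid between 0.03 and 0.25 rad and velocity of joint lid below -0.4 rad/s).
It fails at once if the lid is gripped: fingers press its outside and its inside at once, each with over 2.5 N (contact force between the fingers and lid_shell above 2.5 N and contact force between the fingers and lid_liner above 2.5 N).
It fails at once if the lid is forced: the fingers press on it with over 25 N (contact force between the fingers and lid_shell above 25 N or contact force between the fingers and lid_liner above 25 N).
It fails at once if a bystander is pushed, lifted or carried (over 20 mm) (distance of any of check_valve, coupler_cap, tee, swivel_nut, nipple, oil, spanner from where it was at the start of the episode above 0.02 m).
It also fails if it takes over 51 s, if anything falls off the work surface, if the arm or the gripper's body presses on something with over 40 N, if the wrist force passes 120 N, or if a joint passes its speed limit or range.

## Robot

A 6-joint arm with a two-finger parallel gripper is mounted at the origin on the work surface. World frame = base frame: x ahead of the robot, y to its left, z up, the work surface at z = 0. Lengths are in m, angles in rad, forces in N, time in s.
With the tool pointing down it reaches from about 0.3 to 0.875 m from the base axis. Payload 6.4 kg.
Tool frame: the origin (TCP) lies midway between the tips of the shut fingers; the grasp point (between the pads) lies 19 mm behind it; z points along the fingers, y is the line along which they close (so a half turn about z gives the same grasp; the last joint's range is limited). The gripper opens to 85 mm and grips with 20 to 120 N. Pads are 22 mm wide; open, the fingers measure 114 mm over their backs; the gripper's body (76 mm by 85 mm) begins 54 mm behind the grasp point. The pads swing forward as they close: fully open they stand 13 mm farther back than shut.
Start: joints at [-1.424, 0.181, 1.607, -0, 1.354, -0.206], TCP at [0.199, -0.54, 0.231] pointing down, gripper open.
Joint ranges: [-2.99, 2.99], [-0.89, 2.07], [0.3, 2.58], [-1.14, 4.28], [0, 2.63], [-3.12, 3.12]. Speed limits (rad/s): [2.57, 2.57, 3.01, 3.14, 3.14, 3.14].

## Interface

Orientations are given as a unit quaternion [w, x, y, z].
In Python, from bench import status, camera, ctrl gives the robot as it stands. The module is installed in compiled form; this text tells all that it offers.
- The arm moves only by the shell command python3 -m handwheel 'ROWS'. ROWS is JSON, a list that holds one entry, the list of rows, each a list of 7 numbers: the opening, from -1 (shut) to 1 (fully open), then the shift along the tool's x, y, z in cm, then the turn, a rotation vector about the tool's x, y, z in degrees. A call has 1 to 10 rows; each row is the pose to reach, as a shift and turn from the pose commanded when the call began, along the tool's axes at that moment; what a row does not reach only later rows make up. A row lasts 1/8 s, in which the tool goes at most 62.5 mm and 10.7 degrees, less where a joint would pass 70% of its speed; a pose out of reach is approached as far as the arm can. A call with a gripper value outside its range is refused whole. The fingers move at their own pace and stop on an object; the grip force is fixed at half the most. Time passes only in rows, so rows that repeat a pose let the fingers close. It gives the time, the measured TCP pose, the force, the opening and the grip force at its end, in the units of the state.
- status.get_obs(): the state, without advancing time (a new reading comes with each control period).
- camera(name): name is "side" or "top"; returns a dict with "frame" (480x640x3 uint8, blue, green, red), "depth" (480x640 float32, m along the optical axis (not along the pixel's ray), 0 where there is no reading), "fx", "fy", "cx", "cy" (pixels), "extrinsics" (4x4, takes a point from camera to world coordinates). Camera axes: x right, y down, z forward; pixel columns grow to the right and rows downward; lengths in m; the calibration is good to about 2 mm. A picture is of the moment at which its call begins.
- ctrl.hand_in(): hands the job in; it is judged then, once.
The state is a dict: "time_s": time; "q": joint angles; "dq": joint speeds; "joint_efforts": joint torques, N m; "eef_pos": TCP position; "eef_rot": TCP orientation; "wrist_force": force on the tool from outside, world axes, zero at the start; "torque": the same for the moment, N m; "opening": opening from 0.0 (shut) to 1.0 (fully open); "grasp_force": force on a finger pad.
Only numpy, scipy, OpenCV 4.12 (cv2) and the standard library are available. Lean on these libraries where they do the work, as an engineer would, in place of code of your own. Each camera call takes 0.05 s, during which the arm holds its last target. There are 200 camera calls.

## Working session

There is one attempt and no reset: what is moved stays moved. The work goes in short steps, Python scripts to look and compute and a shell command to move; the robot and the scene stay as the last step left them, time stands still between calls to the robot, and variables do not carry over. Pictures are saved under pics/ and viewed, at most 10 in all, crops included, and the job is handed in when it is done.

```bash
mkdir -p pics; cat > h.py <<'E'
import numpy as np, cv2
from bench import status, camera, ctrl
def pts(c):
    d=c["depth"]; v,u=np.mgrid[:480,:640]
    P=np.stack([(u-c["cx"])/c["fx"]*d,(v-c["cy"])/c["fy"]*d,d],-1)
    E=np.array(c["extrinsics"]); W=P@E[:3,:3].T+E[:3,3]; W[d==0]=np.nan
    return W
E
python3 - <<'E'
from h import *
for n in("top","side"):
    c=camera(n); cv2.imwrite(f"pics/{n}0.png",c["frame"]); np.savez(f"{n}0.npz",W=pts(c))
    print(n,np.round(np.array(c["extrinsics"]),3).tolist())
o=status.get_obs();print(o)
E
```

```text
top [[-0.025, -0.976, 0.215, 0.155], [-1.0, 0.026, 0.001, 0.003], [-0.007, -0.215, -0.977, 1.716], [0.0, 0.0, 0.0, 1.0]]
side [[-0.96, -0.169, 0.223, 0.257], [-0.28, 0.616, -0.736, 0.767], [-0.013, -0.769, -0.639, 0.726], [0.0, 0.0, 0.0, 1.0]]
{'time_s': 0.1, 'q': array([-1.42434028e+00,  1.81466979e-01,  1.60787454e+00,  6.79379416e-07,
        1.35381514e+00, -2.06262700e-01]), 'dq': array([-1.60832584e-03,  9.71475408e-06, -2.58028286e-03, -1.88637979e-03,
        2.46719113e-03, -6.79703188e-04]), 'joint_efforts': array([ 3.36184958e-04, -4.45875335e+01, -3.52238274e+01, -2.81754537e-04,
        4.17408737e-03,  7.01414990e-06]), 'eef_pos': array([ 0.19859859, -0.53909842,  0.2304903 ]), 'eef_rot': array([-7.81642248e-04,  9.84488663e-01,  1.75446462e-01,  2.37124882e-05]), 'wrist_force': array([-0.22507351,  1.17892377,  0.16879671]), 'torque': array([-0.00935636,  0.05594192, -0.03025462]), 'grasp_force': 0.0, 'opening': 1.0043136334755884}
```

View pics/top0.png

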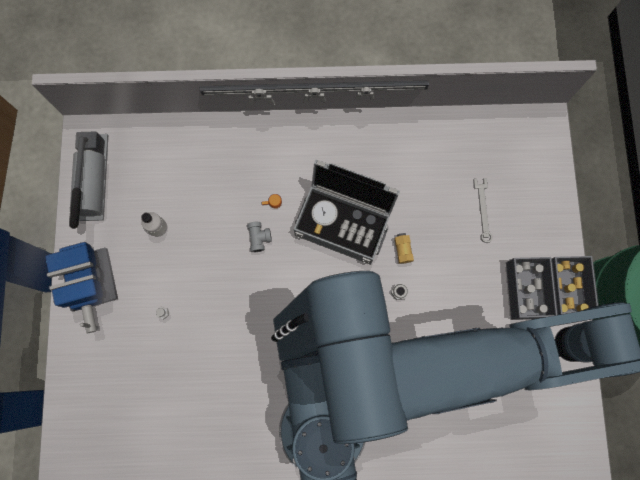

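View pics/side0.png

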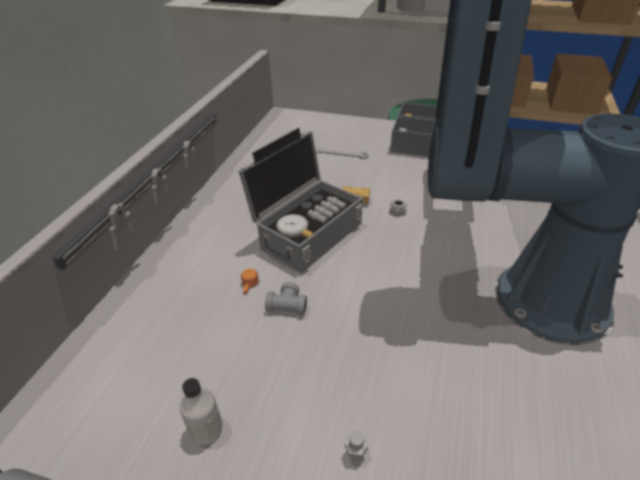

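The top view shows the open case around (345,215), with the lid's lip edge from about (315,163) to (395,188). The case is turned slightly clockwise. The valve is at (404,248), the nut at (400,291), the tee at (258,237) and the cap at (274,201). The side view shows the lid leaning back, with its corners at (245,170) and (315,140).

```bash
python3 - <<'E'
from h import *
T=np.load("top0.npz")["W"]; S=np.load("side0.npz")["W"]
for n,p in dict(valve=(404,248),nut=(400,291),tee=(258,237),cap=(274,201),spantop=(481,182),spanlow=(486,238),wall=(350,70),rail=(314,90)).items(): print(n,np.round(T[p[1],p[0]],3))
# rim: z 0.07..0.09 near case, top view
m=(abs(T[...,2]-0.08)<.008); m[:150]=0;m[275:]=0;m[:,:285]=0;m[:,392:]=0
P=T[m][:,:2].astype(np.float32); r=cv2.minAreaRect(P); print(m.sum(),r,cv2.boxPoints(r).round(3).tolist())
A=[]
for W,b in((T,(150,215,300,405)),(S,(120,215,235,325))):
    w=W[b[0]:b[1],b[2]:b[3]].reshape(-1,3); w=w[(w[:,2]>.1)&(w[:,2]<.26)]; A.append(w)
    c=w.mean(0); u,s,v=np.linalg.svd(w-c,full_matrices=False); print("lid",len(w),c.round(3),"n",v[2].round(3),s.round(2)); 
    t=w[w[:,2]>w[:,2].max()-.02]; print(" top z",w[:,2].max().round(3), t[t[:,1].argmin()].round(3),t[t[:,1].argmax()].round(3))
    for y in (w[:,1].argmin(),w[:,1].argmax()): print(" ext",w[y].round(3))
E
```

```text
valve [ 0.478 -0.235  0.045]
nut [ 0.362 -0.22   0.027]
tee [0.522 0.168 0.031]
cap [0.626 0.122 0.026]
spantop [ 0.676 -0.475 -0.006]
spanlow [ 0.509 -0.474  0.002]
wall [ 0.935 -0.096  0.197]
rail [0.893 0.001 0.17 ]
719 ((0.552180826663971, -0.06567119061946869), (0.23011893033981323, 0.14505022764205933), 67.17499542236328) [[0.4410000145435333, -0.14399999380111694], [0.5740000009536743, -0.20000000298023224], [0.6639999747276306, 0.012000000104308128], [0.5299999713897705, 0.0689999982714653]]
lid 2037 [ 0.626 -0.097  0.169] n [-0.911  0.382  0.152] [2.96 1.79 0.12]
 top z 0.242 [ 0.608 -0.171  0.223] [ 0.66  -0.031  0.23 ]
 ext [ 0.594 -0.207  0.208]
 ext [0.654 0.013 0.107]
lid 4128 [ 0.632 -0.09   0.167] n [ 0.911 -0.384 -0.148] [4.28 2.47 0.15]
 top z 0.237 [ 0.614 -0.169  0.234] [ 0.662 -0.03   0.234]
 ext [ 0.589 -0.208  0.2  ]
 ext [0.662 0.014 0.109]
```

```bash
python3 -m handwheel '[[[1,0,0,-5,0,0,0],[1,2,-1,-10,0,0,-4],[1,7,-3,-12,0,0,-8],[1,12,-5.5,-12,0,0,-13],[1,17,-7.7,-12,0,0,-18],[1,22,-10,-12,0,0,-23],[1,27,-12.3,-12,0,0,-28],[1,31,-14,-12,0,0,-33],[1,34,-15.5,-12,0,0,-38],[1,36,-16.4,-12,0,0,-42]]]'; python3 -c "
from h import *
o=status.get_obs();print(o['q'].round(4).tolist(),o['eef_pos'].round(4),o['eef_rot'].round(4))"
```

```text
time_s: 1.35
eef_pos: [0.4807, -0.2597, 0.3508]
eef_rot: [-0.001, 0.855, 0.518, -0.0]
wrist_force: [-0.5, -0.1, 0.3]
opening: 0.999
grasp_force: 0.0
[-0.7127, 0.0426, 1.5205, 0.0002, 1.5795, -0.2319] [ 0.4807 -0.2597  0.3508] [-5.000e-04  8.551e-01  5.184e-01 -1.000e-04]
```

```bash
python3 -m handwheel '[[[1,4,1.5,0,-8,0,-2],[1,9,3,0,-17,0,-4],[1,14,4.5,0,-25,0,-5],[1,18,6,0,-30,0,-5],[1,21.3,6.9,0,-30,0,-5],[1,21.3,6.9,0,-30,0,-5]]]'; python3 -c "
from h import *
o=status.get_obs();print(o['q'].round(4).tolist(),o['eef_pos'].round(4).tolist(),o['eef_rot'].round(4).tolist())"
python3 -m handwheel '[[[1,0,0,0,10,0,0],[1,0,0,0,20,0,0],[1,0,0,0,30,0,0],[1,0,0,0,30,0,0]]]'; python3 -c "
from h import *
o=status.get_obs();print(o['q'].round(4).tolist(),o['eef_pos'].round(4).tolist(),o['eef_rot'].round(4).tolist())
c=camera('side');cv2.imwrite('pics/s1.png',c['frame'])"
```

```text
time_s: 2.1
eef_pos: [0.6407, -0.1029, 0.3504]
eef_rot: [0.221, 0.803, 0.537, 0.134]
wrist_force: [1.0, -0.2, -0.4]
opening: 1.005
grasp_force: 0.0
[-0.3103, -0.052, 1.6985, -0.0761, 0.9779, 0.1078] [0.6407, -0.1029, 0.3504] [0.2207, 0.8032, 0.5369, 0.1337]
time_s: 2.6
eef_pos: [0.641, -0.1072, 0.3479]
eef_rot: [0.004, 0.834, 0.551, -0.011]
wrist_force: [0.6, -0.6, -1.4]
opening: 1.002
grasp_force: 0.0
[-0.3369, 0.2898, 1.2445, -0.0222, 1.6138, 0.0658] [0.641, -0.1072, 0.3479] [0.0041, 0.8344, 0.551, -0.0108]
```

View pics/s1.png

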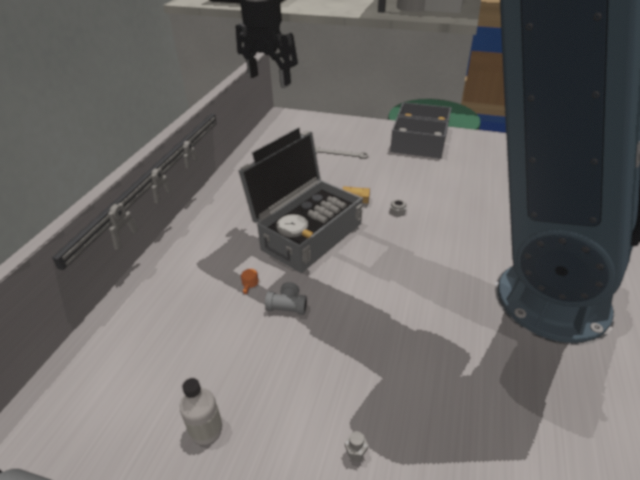

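The picture shows the open gripper above the lid, with its fingers at (252,65) and (287,80). They straddle the lip line at (277,145), and nothing has moved. Next I'll fit the arm geometry to check that the shut-side poses are reachable.

```bash
cat > k.py <<'E'
import numpy as np
from scipy.spatial.transform import Rotation as R
from scipy.optimize import least_squares
def chain(q):
    Y=lambda a:R.from_euler('y',a); Z=lambda a:R.from_euler('z',a)
    A=[Z(q[0])]
    A.append(A[-1]*Y(q[1]));A.append(A[-1]*Y(q[2]));A.append(A[-1]*Z(q[3]));A.append(A[-1]*Y(q[4]));A.append(A[-1]*Z(q[5]))
    return A
D=[([-1.42434,.181467,1.607875,0,1.353815,-.206263],[.1986,-.5391,.2305],[-.0008,.9845,.1754,0]),
([-0.7127,0.0426,1.5205,0.0002,1.5795,-0.2319],[.4807,-.2597,.3508],[-.0005,.8551,.5184,-.0001]),
([-0.3103,-0.052,1.6985,-0.0761,0.9779,0.1078],[.6407,-.1029,.3504],[.2207,.8032,.5369,.1337]),
([-0.3369,0.2898,1.2445,-0.0222,1.6138,0.0658],[.641,-.1072,.3479],[.0041,.8344,.551,-.0108])]
def rows(q):
    A=[a.as_matrix() for a in chain(q)]
    # unknown: a,d(after q1) ; h ; L1 ; e,L2 (after 3); Lw(after5)
    return np.stack([A[0][:,0],A[0][:,1],[0,0,1],A[1][:,2],A[2][:,0],A[2][:,2],A[4][:,2]],1)
M=np.vstack([rows(d[0]) for d in D]); b=np.hstack([d[1] for d in D])
x=np.linalg.lstsq(M,b,rcond=1e-4)[0]
RT=chain(D[1][0])[5].inv()*R.from_quat(D[1][2],scalar_first=True)  # const tool offset
def fk(q): return rows(q)@x,(chain(q)[5]*RT)
lo=np.array([-2.99,-.89,.3,-1.14,0,-3.12]);hi=np.array([2.99,2.07,2.58,4.28,2.63,3.12])
Xc=np.array([.922,-.388,0]);Yc=np.array([.388,.922,0]);Zc=np.array([0,0,1.])
def pose(X,z,p,Y=.154):  # p pitch from down, deg, towards +Xc
    p=np.radians(p); zt=np.sin(p)*Xc-np.cos(p)*Zc; xt=Yc; yt=np.cross(zt,xt)
    return X*Xc+Y*Yc+z*Zc,R.from_matrix(np.stack([xt,yt,zt],1)/np.linalg.norm(Xc))
def ik(P,Rt,q0):
    f=lambda q:np.r_[(fk(q)[0]-P)*5,(Rt.inv()*fk(q)[1]).as_rotvec()]
    s=least_squares(f,np.clip(q0,lo+.01,hi-.01),bounds=(lo,hi)); return s.x,s.fun
if __name__=="__main__":
    print(x.round(4),np.abs(M@x-b).max().round(4),np.linalg.svd(M)[1].round(3),RT.as_rotvec().round(3))
    print([np.degrees((d and (R.from_quat(d[2],scalar_first=True).inv()*fk(d[0])[1]).magnitude())).round(2) for d in D])
    q=np.array(D[3][0])
    for w in [(.63,.2,0),(.58,.2,0),(.54,.18,20),(.5,.16,30),(.47,.13,40),(.44,.08,40),(.44,.08,50),(.44,.08,60),(.44,.08,75)]:
        s,f=ik(*pose(*w),q); q=s; print(w,s.round(2),np.abs(f).max().round(4))
E
python3 k.py
```

```text
[-1.000e-04  1.178e-01  3.135e-01  4.380e-01  8.550e-02  5.147e-01
  3.188e-01] 0.0 [3.961 2.845 2.    0.39  0.179 0.138 0.119] [ 0.    -0.     1.571]
[np.float64(0.01), np.float64(0.0), np.float64(0.01), np.float64(0.01)]
(0.63, 0.2, 0) [-0.34  0.37  1.44  0.    1.33  0.06] 0.0
(0.58, 0.2, 0) [-0.34  0.26  1.57  0.    1.31  0.06] 0.0
(0.54, 0.18, 20) [-0.32 -0.01  1.96 -0.04  0.84  0.1 ] 0.0
(0.5, 0.16, 30) [-0.29 -0.15  2.19 -0.1   0.58  0.17] 0.0
(0.47, 0.13, 40) [-0.27 -0.2   2.39 -0.32  0.27  0.41] 0.0
(0.44, 0.08, 40) [-0.25 -0.11  2.47 -0.81  0.13  0.91] 0.0
(0.44, 0.08, 50) [-0.33 -0.17  2.53 -1.1   0.    1.15] 0.1004
(0.44, 0.08, 60) [-0.33 -0.23  2.56 -1.12  0.    1.16] 0.2369
(0.44, 0.08, 75) [-0.33 -0.29  2.58 -1.13  0.    1.16] 0.4536
```

The model fits exactly, and the poses are reachable up to a pitch of about 40°. So I'll straddle the lid: the rear finger tips it, the front finger catches it, and I'll pitch about 30° as I lower. First I descend around the lip.

```bash
python3 -m handwheel '[[[1,0.3,0,3,0,0,0],[1,0.3,-0.2,7,0,0,0],[1,0.3,-0.2,11,0,0,0],[1,0.3,-0.2,13.5,0,0,0],[1,0.3,-0.2,14.6,0,0,0],[1,0.3,-0.2,14.6,0,0,0],[1,0.3,-0.2,14.6,0,0,0]]]'
cat >> h.py <<'E'
def st():
    o=status.get_obs();p=o['eef_pos'];from scipy.spatial.transform import Rotation as R
    m=R.from_quat(o['eef_rot'],scalar_first=True).as_matrix()
    print('t',round(o['time_s'],2),'X',round(p@[.922,-.388,0],4),'Y',round(p@[.388,.922,0],4),'z',round(p[2],4),'pitch',round(np.degrees(np.arctan2(m[:,2]@[.922,-.388,0],-m[2,2])),1),'ytilt',np.round(m[:,2]@[.388,.922,0],3),'F',np.round([o['wrist_force']@[.922,-.388,0],o['wrist_force'][2]],2))
def lid(tag,save=True):
    c=camera('side')
    if save: cv2.imwrite(f'pics/{tag}.png',c['frame'])
E
python3 -c "
from h import *
st();lid('s2')"
```

```text
time_s: 3.52
eef_pos: [0.6389, -0.1047, 0.2073]
eef_rot: [0.007, 0.834, 0.552, -0.008]
wrist_force: [-0.6, 0.1, -0.3]
opening: 1.0
grasp_force: 0.0
t 3.52 X 0.6297 Y 0.1514 z 0.2073 pitch 0.2 ytilt -0.022 F [-0.61 -0.26]
```

View pics/s2.png

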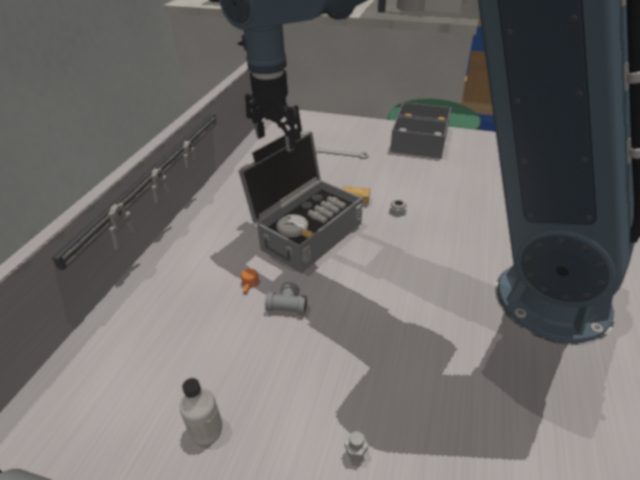

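The front finger at (295,140) is in front of the lip and the rear one at (262,135) is behind it. Next I push forward.

```bash
cat >> h.py <<'E'
def ang():
    W=pts(camera('side')).reshape(-1,3); X=W@[.922,-.388,0]; Y=W@[.388,.922,0]-.1537; Z=W[:,2]-.08
    r=np.hypot(X-.594,Z); m=(abs(Y)<.108)&(abs(Y)>.06)&(r>.09)&(r<.128)&(Z>.012)
    a=np.arctan2(Z[m],.594-X[m]); print('lid',m.sum(),np.percentile(a,[10,50,90]).round(3) if m.sum() else None)
E
python3 -c "
from h import *
ang()"
python3 -m handwheel '[[[1,0,-1.5,0.5,0,0,0],[1,0,-3,0.7,0,0,0],[1,0,-4,0.7,0,0,0],[1,0,-4.8,0.7,0,0,0],[1,0,-5.6,0.7,0,0,0],[1,0,-6.4,0.7,0,0,0],[1,0,-7.2,0.7,0,0,0],[1,0,-8,0.7,0,0,0]]]'
python3 -c "
from h import *
st();ang()"
```

```text
lid 495 [1.81  1.828 1.851]
time_s: 4.62
eef_pos: [0.5641, -0.0732, 0.1984]
eef_rot: [0.006, 0.834, 0.552, -0.009]
wrist_force: [2.2, 0.0, 1.6]
opening: 1.002
grasp_force: 1.1
t 4.62 X 0.5485 Y 0.1514 z 0.1984 pitch -0.0 ytilt -0.022 F [2.   1.59]
lid 311 [1.563 1.58  1.6  ]
```

```bash
python3 -m handwheel '[[[1,0,-0.8,0,0,0,0],[1,0,-1.6,0,0,0,0],[1,0,-2.4,0,0,0,0],[1,0,-3.1,0,0,0,0],[1,0,-3.8,0,0,0,0],[1,0,-4.2,0,0,0,0]]]'
python3 -c "
from h import *
st();ang()"
```

```text
time_s: 5.42
eef_pos: [0.5252, -0.0566, 0.1984]
eef_rot: [0.006, 0.834, 0.552, -0.01]
wrist_force: [0.2, 0.0, -0.6]
opening: 0.998
grasp_force: 0.1
t 5.42 X 0.5062 Y 0.1516 z 0.1984 pitch -0.1 ytilt -0.022 F [ 0.17 -0.58]
lid 188 [1.267 1.28  1.295]
```

```bash
python3 -m handwheel '[[[1,0,1.2,0.1,-6,0,0],[1,0,2.4,0.2,-12,0,0],[1,0,3.6,0.3,-17,0,0],[1,0,4.6,0.3,-20,0,0],[1,0,4.6,0.3,-20,0,0]]]'
python3 -c "
from h import *
st();ang()"
```

```text
time_s: 6.1
eef_pos: [0.5676, -0.0747, 0.195]
eef_rot: [0.15, 0.82, 0.545, 0.086]
wrist_force: [-0.6, 0.3, 0.4]
opening: 0.997
grasp_force: 0.0
t 6.1 X 0.5523 Y 0.1513 z 0.195 pitch 19.9 ytilt -0.022 F [-0.7   0.35]
lid 66 [1.134 1.145 1.154]
```

```bash
python3 -m handwheel '[[[1,0,0,0,0,0,0],[1,0,0,0,0,0,0],[1,0,0,0,0,0,0],[1,0,0,0,0,0,0],[1,0,0,0,0,0,0],[1,0,0,0,0,0,0]]]'
python3 -c "
from h import *
st();ang();lid('s3')"
```

```text
time_s: 6.9
eef_pos: [0.568, -0.0749, 0.1951]
eef_rot: [0.15, 0.82, 0.545, 0.086]
wrist_force: [-0.6, 0.3, -0.9]
opening: 1.001
grasp_force: 0.5
t 6.9 X 0.5527 Y 0.1513 z 0.1951 pitch 19.9 ytilt -0.022 F [-0.67 -0.91]
lid 28 [1.012 1.033 1.043]
```

View pics/s3.png

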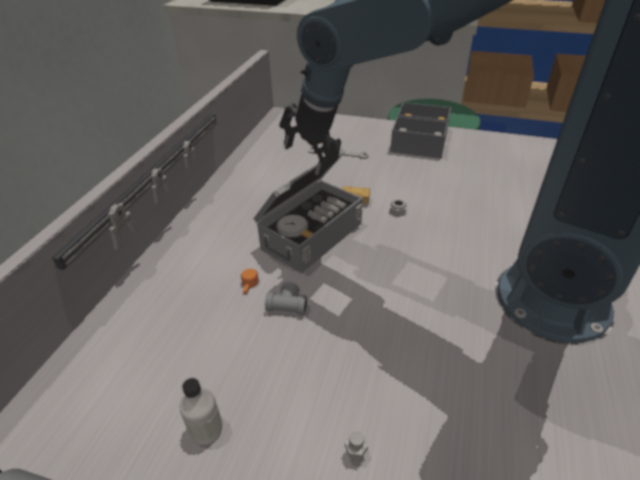

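The lid appears to lean on the front finger near (325,165). I'll hold for a moment to confirm that it's at rest.

```bash
python3 -m handwheel '[[[1,0,0,0,0,0,0],[1,0,0,0,0,0,0],[1,0,0,0,0,0,0],[1,0,0,0,0,0,0]]]'
python3 -c "
from h import *
st();ang()"
cat > plan.py <<'E'
import sys,numpy as np
from h import *
from scipy.spatial.transform import Rotation as R
def tcp(th,p,s):
    p=np.radians(p); zt=np.array([np.sin(p),-np.cos(p)]); yt=np.array([np.cos(p),np.sin(p)])
    return np.array([.594-.156*np.cos(th),.08+.156*np.sin(th)])+(s+.013)*zt+.0425*yt
# args: p0 then th,p,s ...; origin = commanded (th0,p0,s0)
a=[tuple(map(float,t.split(','))) for t in sys.argv[1:]]
b=tcp(*a[0]);p0=np.radians(a[0][1])
for w in a[1:]:
    d=tcp(*w)-b; print(w,'tcp',tcp(*w).round(4),'y',round(100*(d@[np.cos(p0),np.sin(p0)]),2),'z',round(100*(d@[np.sin(p0),-np.cos(p0)]),2),'rx',-(w[1]-a[0][1]))
E
python3 plan.py .95,20,.015 .85,22,.015 .75,24,.014 .65,26,.013 .55,28,.012 .45,30,.012 .35,31,.011 .25,32,.01 .15,32,.01 .08,32,.01 0.03,32,.01 0,32,.01 -.05,32,.012
```

```text
time_s: 7.5
eef_pos: [0.5681, -0.075, 0.1953]
eef_rot: [0.151, 0.82, 0.545, 0.086]
wrist_force: [-0.8, 0.3, -1.4]
opening: 0.997
grasp_force: 0.5
t 7.5 X 0.5529 Y 0.1513 z 0.1953 pitch 20.0 ytilt -0.022 F [-0.89 -1.39]
lid 28 [1.011 1.033 1.04 ]
(0.85, 22.0, 0.015) tcp [0.5409 0.1872] y -1.38 z 0.34 rx -2.0
(0.75, 24.0, 0.014) tcp [0.5297 0.179 ] y -2.72 z 0.73 rx -4.0
(0.65, 26.0, 0.013) tcp [0.5194 0.1697] y -4.01 z 1.25 rx -6.0
(0.55, 28.0, 0.012) tcp [0.5103 0.1594] y -5.21 z 1.9 rx -8.0
(0.45, 30.0, 0.012) tcp [0.5028 0.1475] y -6.32 z 2.77 rx -10.0
(0.35, 31.0, 0.011) tcp [0.4962 0.1348] y -7.37 z 3.73 rx -11.0
(0.25, 32.0, 0.01) tcp [0.4911 0.1216] y -8.31 z 4.8 rx -12.0
(0.15, 32.0, 0.01) tcp [0.488  0.1063] y -9.12 z 6.13 rx -12.0
(0.08, 32.0, 0.01) tcp [0.4867 0.0955] y -9.61 z 7.1 rx -12.0
(0.03, 32.0, 0.01) tcp [0.4863 0.0877] y -9.92 z 7.82 rx -12.0
(0.0, 32.0, 0.01) tcp [0.4862 0.083 ] y -10.09 z 8.26 rx -12.0
(-0.05, 32.0, 0.012) tcp [0.4875 0.0735] y -10.29 z 9.19 rx -12.0
```

```bash
python3 -m handwheel '[[[1,0,-0.4,0.1,-0.5,0,0],[1,0,-0.8,0.2,-1,0,0],[1,0,-1.2,0.3,-1.5,0,0],[1,0,-1.6,0.4,-2.2,0,0],[1,0,-2,0.5,-3,0,0],[1,0,-2.35,0.6,-3.5,0,0],[1,0,-2.72,0.73,-4,0,0],[1,0,-3.2,0.95,-4.8,0,0],[1,0,-3.6,1.1,-5.4,0,0],[1,0,-4,1.25,-6,0,0]]]'
python3 -c "
from h import *
st();ang()"
python3 plan.py .65,26,.013 .55,28,.012 .45,30,.012 .35,31,.011 .25,32,.01
```

```text
time_s: 8.8
eef_pos: [0.5369, -0.0623, 0.1696]
eef_rot: [0.194, 0.811, 0.54, 0.115]
wrist_force: [-1.1, 0.1, -1.5]
opening: 0.999
grasp_force: 0.3
t 8.8 X 0.5193 Y 0.1509 z 0.1696 pitch 26.0 ytilt -0.022 F [-1.09 -1.45]
lid 78 [0.708 0.796 0.835]
(0.55, 28.0, 0.012) tcp [0.5103 0.1594] y -1.27 z 0.52 rx -2.0
(0.45, 30.0, 0.012) tcp [0.5028 0.1475] y -2.46 z 1.27 rx -4.0
(0.35, 31.0, 0.011) tcp [0.4962 0.1348] y -3.61 z 2.12 rx -5.0
(0.25, 32.0, 0.01) tcp [0.4911 0.1216] y -4.65 z 3.08 rx -6.0
```

Tracking well, and the lid is still riding on the finger.

```bash
python3 -m handwheel '[[[1,0,-0.4,0.15,-0.7,0,0],[1,0,-0.85,0.35,-1.4,0,0],[1,0,-1.27,0.52,-2,0,0],[1,0,-1.65,0.75,-2.6,0,0],[1,0,-2.05,1,-3.3,0,0],[1,0,-2.46,1.27,-4,0,0],[1,0,-2.85,1.55,-4.3,0,0],[1,0,-3.2,1.8,-4.6,0,0],[1,0,-3.61,2.12,-5,0,0],[1,0,-3.61,2.12,-5,0,0]]]'
python3 -c "
from h import *
st();ang();lid('s4')"
python3 plan.py .35,31,.011 .3,31.5,.01 .25,32,.01 .2,32,.01 .15,32,.01 .1,32,.01 .05,32,.01 .03,32,.01 0,32,.01 -.04,32,.012
```

```text
time_s: 10.1
eef_pos: [0.5147, -0.0539, 0.1341]
eef_rot: [0.228, 0.802, 0.534, 0.138]
wrist_force: [-2.1, 0.7, -1.6]
opening: 0.999
grasp_force: 1.2
t 10.1 X 0.4955 Y 0.1501 z 0.1341 pitch 30.9 ytilt -0.021 F [-2.24 -1.55]
lid 201 [0.438 0.482 0.521]
(0.3, 31.5, 0.01) tcp [0.4932 0.1287] y -0.57 z 0.37 rx -0.5
(0.25, 32.0, 0.01) tcp [0.4911 0.1216] y -1.12 z 0.87 rx -1.0
(0.2, 32.0, 0.01) tcp [0.4893 0.114 ] y -1.66 z 1.43 rx -1.0
(0.15, 32.0, 0.01) tcp [0.488  0.1063] y -2.18 z 2.02 rx -1.0
(0.1, 32.0, 0.01) tcp [0.487  0.0986] y -2.66 z 2.63 rx -1.0
(0.05, 32.0, 0.01) tcp [0.4864 0.0908] y -3.11 z 3.27 rx -1.0
(0.03, 32.0, 0.01) tcp [0.4863 0.0877] y -3.28 z 3.53 rx -1.0
(0.0, 32.0, 0.01) tcp [0.4862 0.083 ] y -3.53 z 3.92 rx -1.0
(-0.04, 32.0, 0.012) tcp [0.4874 0.0751] y -3.83 z 4.66 rx -1.0
```

View pics/s4.png

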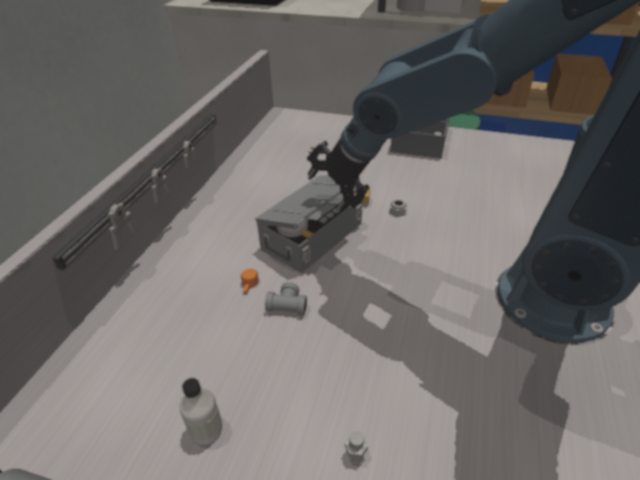

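The lid rests on the front finger at (355,200), partly closed, and the rear finger is clear above it. I keep lowering.

```bash
python3 -m handwheel '[[[1,0,-0.28,0.18,-0.3,0,0],[1,0,-0.57,0.37,-0.5,0,0],[1,0,-0.85,0.62,-0.8,0,0],[1,0,-1.12,0.87,-1,0,0],[1,0,-1.4,1.15,-1,0,0],[1,0,-1.66,1.43,-1,0,0],[1,0,-1.92,1.72,-1,0,0],[1,0,-2.18,2.02,-1,0,0],[1,0,-2.42,2.32,-1,0,0],[1,0,-2.66,2.63,-1,0,0]]]'
python3 -c "
from h import *
st();ang()"
python3 plan.py .1,32,.01 .08,32,.01 .06,32,.01 .04,32,.01 .02,32,.01 0,32,.01 -.02,32,.01 -.04,32,.01
```

```text
time_s: 11.45
eef_pos: [0.5067, -0.0512, 0.0985]
eef_rot: [0.236, 0.8, 0.533, 0.143]
wrist_force: [-0.7, 0.2, -1.2]
opening: 1.001
grasp_force: 0.7
t 11.45 X 0.4871 Y 0.1494 z 0.0985 pitch 32.0 ytilt -0.021 F [-0.74 -1.15]
lid 264 [0.186 0.231 0.262]
(0.08, 32.0, 0.01) tcp [0.4867 0.0955] y -0.19 z 0.25 rx -0.0
(0.06, 32.0, 0.01) tcp [0.4865 0.0924] y -0.37 z 0.5 rx -0.0
(0.04, 32.0, 0.01) tcp [0.4864 0.0893] y -0.55 z 0.76 rx -0.0
(0.02, 32.0, 0.01) tcp [0.4863 0.0861] y -0.72 z 1.02 rx -0.0
(0.0, 32.0, 0.01) tcp [0.4862 0.083 ] y -0.89 z 1.28 rx -0.0
(-0.02, 32.0, 0.01) tcp [0.4863 0.0799] y -1.05 z 1.55 rx -0.0
(-0.04, 32.0, 0.01) tcp [0.4864 0.0768] y -1.21 z 1.82 rx -0.0
```

```bash
python3 -m handwheel '[[[1,0,-0.19,0.25,0,0,0],[1,0,-0.37,0.5,0,0,0],[1,0,-0.55,0.76,0,0,0],[1,0,-0.72,1.02,0,0,0],[1,0,-0.89,1.28,0,0,0],[1,0,-0.89,1.28,0,0,0]]]'
python3 -c "
from h import *
st();lid('s5')
c=cv2.imread('pics/s5.png')[150:280,220:420];cv2.imwrite('pics/s5c.png',cv2.resize(c,None,fx=4,fy=4))"
```

```text
time_s: 12.25
eef_pos: [0.5066, -0.0515, 0.0837]
eef_rot: [0.236, 0.8, 0.533, 0.143]
wrist_force: [-0.6, -0.2, 0.2]
opening: 0.999
grasp_force: 0.0
t 12.25 X 0.4871 Y 0.1491 z 0.0837 pitch 32.1 ytilt -0.021 F [-0.49  0.22]
```

View pics/s5c.png

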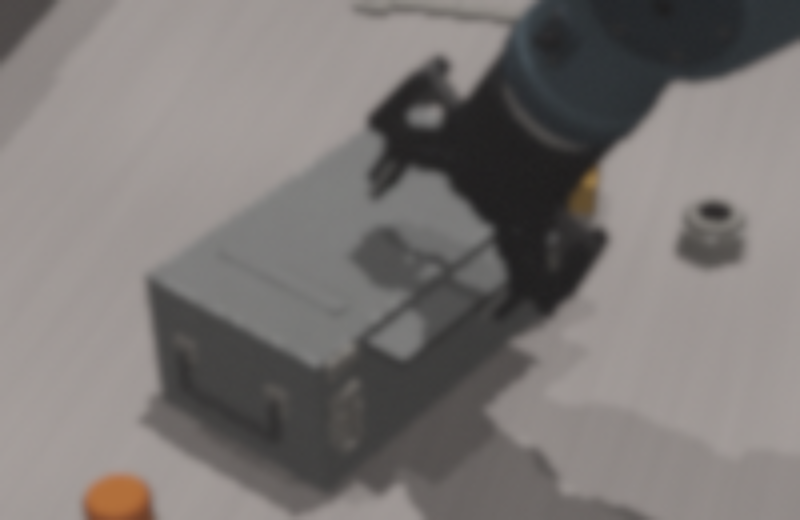

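The lid looks flat on the rim, with the lip at (430,330), and there's no force on the finger. I retract toward the robot and then go up.

```bash
python3 -m handwheel '[[[1,0,-0.2,-0.13,0,0,0],[1,0,-0.4,-0.26,0,0,0],[1,0,-0.6,-0.39,0,0,0],[1,0,-1.1,-0.7,0,0,0],[1,0,-1.7,-1.1,0,0,0],[1,0,-2.1,-1.3,0,0,0],[1,0,-1.3,-2.6,0,0,0],[1,0,0.5,-5.5,0,0,0],[1,0,2.1,-8,0,0,0],[1,0,3.2,-9.8,0,0,0]]]'
python3 -m handwheel '[[[1,0,0,-2,0,0,0],[1,0,0,-4,0,0,0],[1,0,0,-4,0,0,0],[1,0,0,-4,0,0,0],[1,0,0,-4,0,0,0]]]'
python3 -c "
from h import *
st()
W0=np.load('side0.npz')['W']; c=camera('side'); W=pts(c)
cv2.imwrite('pics/s6.png',c['frame'])
X=W@[.922,-.388,0]-.594;Y=W@[.388,.922,0]-.1537
for a,b in((-.03,-.01),(-.08,-.05),(-.125,-.105),(-.15,-.135)):
    m=(X>a)&(X<b)&(abs(Y)<.07)&(W[...,2]>.05)&(W[...,2]<.13); print(a,m.sum(),np.median(W[...,2][m]).round(4))"
```

```text
time_s: 13.55
eef_pos: [0.4843, -0.0394, 0.185]
eef_rot: [0.236, 0.8, 0.533, 0.144]
wrist_force: [0.1, 0.1, -0.1]
opening: 0.997
grasp_force: 0.0
time_s: 14.18
eef_pos: [0.4645, -0.0306, 0.2161]
eef_rot: [0.235, 0.8, 0.533, 0.142]
wrist_force: [-0.4, -0.4, 0.1]
opening: 0.998
grasp_force: 0.0
t 14.18 X 0.4401 Y 0.152 z 0.2161 pitch 31.9 ytilt -0.021 F [-0.21  0.12]
-0.03 294 0.0958
-0.08 451 0.0959
-0.125 349 0.0955
-0.15 254 0.0874
```

View pics/s6.png

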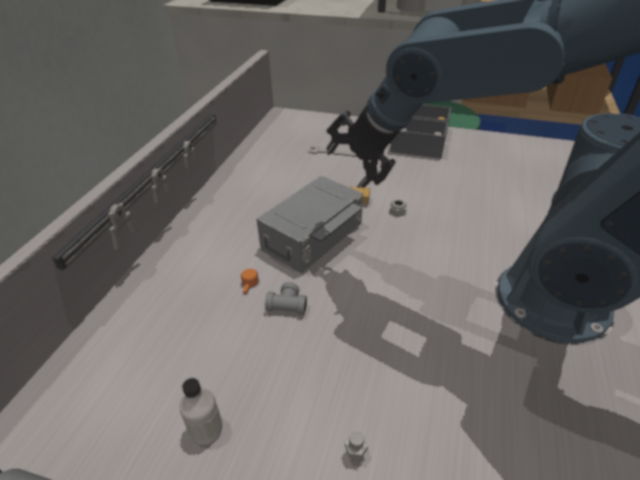

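The lid lies flat: its top reads 95.5 to 96 mm from hinge to front. The robot is clear and the bystanders haven't moved, so I'm handing in.

```bash
python3 -c "
from bench import ctrl
print(ctrl.hand_in())"
```

```text
the job is handed in; nothing more can be done
None
```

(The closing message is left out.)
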